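Open the screw press and draw out the capped canister

ROBOT

A 6-joint arm with a two-finger parallel gripper is mounted at the origin on a cart in front of the work surface, level with it; the furniture and walls round the work are solid. World frame = base frame: x ahead of the robot, y to its left, z up, the work surface at z = 0. Lengths are in m, angles in rad, forces in N, time in s.
With the tool pointing down it reaches from about 0.35 to 0.85 m from the base axis. Payload 8.1 kg.
Tool frame: the origin (TCP) lies at the centre of the arm's flange, where the gripper is bolted on; the fingertips stand 186 mm ahead of it and the grasp point (between the pads) lies 167 mm ahead of it (robot.grasp_offset is the distance from the TCP to the grasp point, in m); z points along the fingers, y is the line along which they close (so a half turn about z gives the same grasp; the last joint's range is limited). The gripper opens to 93 mm and grips with 3 to 60 N. Pads are 15 mm wide; open, the fingers measure 128 mm over their backs; the gripper's body (75 mm by 188 mm) begins 65 mm behind the grasp point.
Start: joints at [-1.429, 0.13, 1.488, -0, 1.523, -0.085], TCP at [0.135, -0.585, 0.405] pointing down, gripper open.
Joint ranges: [-2.96, 2.96], [-0.89, 2.26], [0.02, 2.5], [-1.34, 4.48], [0, 2.73], [-2.66, 2.66]. Speed limits (rad/s): [2.39, 2.39, 2.79, 3.14, 3.14, 3.14].

INTERFACE

Orientations are given as a rotation vector (axis times angle).
In Python, from plant import robot gives the robot as it stands.
- The arm moves only by the tool drive_tool, never from a script. Its argument "moves" is one flat list of numbers, 7 for each row, row after row: the finger opening in mm, from 0 to 93, then the shift along the tool's x, y, z in mm, then the turn, a rotation vector about the tool's x, y, z in degrees. A call has 1 to 8 rows; each row shifts and turns the commanded pose from where the row before left it, along the tool's axes as they then stand; what a row does not reach is not made up. A row lasts 1/10 s, in which the tool goes at most 50 mm and 8.59 degrees, less where a joint would pass 70% of its speed; a pose out of reach is approached as far as the arm can. A call is refused whole if a number of a shift passes 50 or a number of a turn 8.59, either way. A call with a gripper value outside its range is refused whole. The fingers move at their own pace and stop on an object; "grip_force" is the grip in N (left out, the last holds). Time passes only in rows, so rows that do not move let the fingers close. It gives the time, the measured TCP pose, the force, the opening and the grip force at its end, in the units of the state.
- robot.read_state(): the state, without advancing time (a new reading comes with each control period).
- robot.read_camera(name): name is "side" or "top"; returns a dict with "color" (400x640x3 uint8, red, green, blue), "depth" (400x640 float32, m along the optical axis (not along the pixel's ray), 0 where there is no reading), "mtx" (3x3 intrinsics, pixels), "R" (3x3) and "t" (3): a world point X has camera coordinates R X + t. Camera axes: x right, y down, z forward; pixel columns grow to the right and rows downward; lengths in m; the calibration is good to about 2 mm. A picture is of the moment at which its call begins.
- robot.close_job(): hands the job in; it is judged then, once.
The state is a dict: "t": time; "q": joint angles; "dq": joint speeds; "joint_torque": joint torques, N m; "tool_pos": TCP position; "orientation": TCP orientation; "force": force on the tool from outside, world axes, zero at the start; "wrist_torque": the same for the moment, N m; "opening": finger opening in m; "gripper_force": force on a finger pad.
Only numpy, scipy, OpenCV 4.12 (cv2) and the standard library are available. Lean on these libraries where they do the work, as an engineer would, in place of code of your own. Each camera call takes 0.05 s, during which the arm holds its last target. There are 200 camera calls.

TASK

Open the small screw press: turn its red handwheel counter-clockwise (seen from above), letting your hand rise with the stem so the press is neither lifted nor pushed down on its rubber feet, until you feel it come up snug against its upper buffer, and leave it resting snug there without forcing it. Then draw the carriage fully out by its black knob, with the white canister still standing in its nest, and let go. Leave everything else on the bench undisturbed.

Things in the scene. Friction and masses are not known exactly. Their poses are not given: they have to be found in the camera images.
- press: Screw press: grey base 135 x 150 x 12 mm, fixed to the bench; columns at y = +-55 mm; blue crosshead (52 mm in x, 142 in y, z 140 to 165 mm; brass boss of radius 16 up to z 173). Origin: on the vertical screw axis, on the bench; the carriage's knob lies towards its -x; z up. The screw is right-handed: a counter-clockwise turn lifts wheel and stem 30 mm (4.77 mm per rad)
- wheel_grip (a point): Centre of the red handwheel's round rim, on the screw axis, at mid-height. The rim is a disc 58 mm in diameter, 18 mm tall (+-9 mm about this point); a hub of radius 9 stands 6 mm above it. Grip it across the diameter from above, at any angle. Turning takes a steady 0.22 N m; it stays where it is left. The point begins 205 to 212 mm above the bench
- ram: Stem with an aluminium bell at its foot and a stop collar above; carries the wheel. Origin 203 mm below wheel_grip on the axis. The bell (outer diameter 62 mm, inner 54, skirt 15 deep, lower rim 70 mm above this origin) goes down over the canister's lid: the carriage cannot come out until the ram is up
- buffer: Dark ring under the crosshead with a sprung rubber pad that stops the collar; origin = the press's. The pad's height is adjustable and not measured: the collar meets it with wheel_grip 218 to 228 mm above the bench. It pushes back 12 N per mm (adds 0.27 N m per rad of wheel). Snug is 4 to 40 N: 0.02 to 0.19 N m above the steady torque, 0.07 to 0.7 rad past first touch
- press_body (a joint): How far the press's columns, crosshead, screw and wheel together are lifted (+) or pushed down (-) on the rubber feet, in m; 0 at rest, 5 N per mm (so 20 N along the stem makes 4 mm)
- carriage (a joint): How far the carriage is drawn out towards the press's -x, in m: 0 in, 0.062 fully out (a stop). It slides with 2.5 N of friction
- knob_grip (a point): Centre of the carriage's upright black knob, 48 mm above the bench, 88 mm from the screw axis towards the press's -x when in. The knob is a vertical cylinder 19 mm in diameter, from 34 to 62 mm above the bench (on a thinner neck); the carriage plate below it has its top 24 mm above the bench
- nest (a point): Centre of the nest on the carriage: the plate's top inside a low black ring (6 mm high, inner diameter 45 mm), where the canister stands
- canister: Loose white canister with a fixed lid, 41 mm in diameter, 58 mm tall, 0.12 kg; origin at the centre of its underside
- filter_cube_1: Bystander: black filter cube, 37 x 34 x 40 mm, origin under its centre
- dust_cap: Bystander: black round cap, 37 mm in diameter, 12 mm tall, origin under its centre
- timer: Bystander: white lab timer, 60 x 64 x 18 mm, origin under its centre
- amber_bottle: Bystander: amber glass bottle, 76 mm in diameter, 189 mm tall, origin under its centre
- microscope: Equipment, fixed, to keep clear of: large microscope; origin under its stand, axes as the robot's. From the origin its eyepieces reach 295 mm towards the robot (-x), within y +-60 mm, up to z 500 mm; its focus knobs y +-146 mm, up to z 110 mm; a camera tube stands up to z 800 mm. Also fixed: a wall shelf over the bench, its front edge at x = 0.69, its underside at z = 0.61 m
Not all that is in view belongs to the job. What is meant by the canister is not blue or yellow, and is the smaller of those in its own colour.

How it is judged:
On the way, in this order (a step that is already met when the one before it is completed fails the run):
1. the handwheel is turned up until the ram rests snug on the buffer (4 to 40 N) (contact force between ram and buffer above 4 N and value of joint carriage below 0.015 m), for 0.2 s.
2. the carriage is drawn fully out (value of joint carriage above 0.058 m), for 0.2 s.
At the end, for the whole second after the job is handed in: The ram rests snug on its buffer (more than 3.5 N), the carriage is out to within 4 mm of its stop, and the canister stands at rest, upright (within 0.08 rad), in its nest (within 6 mm of the centre) (contact force between ram and buffer above 3.5 N and value of joint carriage above 0.058 m and horizontal distance between canister and nest below 0.006 m and angle between canister's own z axis and vertical below 0.08 rad and z of canister in the frame of nest below 0.004 m and linear speed of canister below 0.02 m/s); the robot touches nothing.
It fails at once if the ram forced against its buffer (over 40 N) (contact force between ram and buffer above 40 N).
It fails at once if the press lifted on its feet by more than 4 mm (20 N) (value of joint press_body above 0.004 m).
It fails at once if the press pushed down on its feet by more than 4 mm (20 N) (value of joint press_body below -0.004 m).
It fails at once if the canister tipped by more than 0.3 rad (angle between canister's own z axis and vertical above 0.3 rad).
It fails at once if a bystander moved by more than 20 mm (distance of any of filter_cube_1, dust_cap, timer, amber_bottle from where it was at the start of the episode above 0.02 m).
It also fails if it takes over 72 s, if anything falls off the work surface, if the arm or the gripper's body presses on something with over 40 N, if the wrist force passes 120 N, or if a joint passes its speed limit or range.

## Working session

There is one attempt and no reset: what is moved stays moved. The work goes in short steps, Python scripts to look and compute and a tool call to move; the robot and the scene stay as the last step left them, time stands still between calls to the robot, and variables do not carry over. Pictures are saved under pics/ and viewed, at most 10 in all, crops included, and the job is handed in when it is done.

Besides the shell and the picture viewer there is one more tool, called after "Request:" by a JSON object that holds its "api" and its "payload", one argument or row to a line. drive_tool: Moves the arm, as the interface text tells. Its arguments: {"type":"object","properties":{"moves":{"type":"array","items":{"type":"number"}},"grip_force":{"type":"number"}},"required":["moves"]}

```bash
mkdir -p pics
cat > h.py <<'E'
import numpy as np, cv2
from plant import robot
def save(n,f,c):
    cv2.imwrite(f'pics/{f}.png',cv2.cvtColor(c['color'],cv2.COLOR_RGB2BGR)); np.savez(f'pics/{f}.npz',**c)
def pts(c):
    v,u=np.mgrid[:400,:640]; d=c['depth']; K=c['mtx']
    P=np.stack([(u-K[0,2])/K[0,0]*d,(v-K[1,2])/K[1,1]*d,d],-1)
    return (P-c['t'])@c['R']
E
python3 - <<'E'
from h import *
print(robot.read_state())
ims=[]
for n in('top','side'):
    c=robot.read_camera(n); save(n,n+'0',c); print(n,c['mtx'][0],(-c['R'].T@c['t']),c['R'][2])
    P=pts(c);h=cv2.cvtColor(c['color'],cv2.COLOR_RGB2HSV)
    m=(((h[...,0]<8)|(h[...,0]>172))&(h[...,1]>130)&(h[...,2]>60)).astype('uint8')
    N,L,S,C=cv2.connectedComponentsWithStats(m)
    for i in range(1,N):
        if S[i,4]>40: 
            q=P[(L==i)&(c['depth']>0)]; print(S[i],C[i].round(),np.median(q,0).round(3),q.min(0).round(3),q.max(0).round(3))
E
```

```text
{'t': 0.0, 'q': array([-1.42941875e+00,  1.31173624e-01,  1.48929659e+00, -2.48698379e-06,
        1.52301427e+00, -8.54119908e-02]), 'dq': array([-0.0017315 ,  0.00141585,  0.00089561, -0.00125133,  0.00013696,
        0.00060575]), 'joint_torque': array([-1.14041401e-05, -5.59847867e+01, -4.91753519e+01,  7.68774748e-02,
        3.60213860e-02, -1.35950499e-04]), 'tool_pos': array([ 0.13489113, -0.5843977 ,  0.40367019]), 'orientation': array([-3.11953749e+00, -3.55263485e-01,  8.69931673e-05]), 'force': array([-0.25713822,  0.40606451,  0.56588576]), 'wrist_torque': array([ 0.0275794 ,  0.01801815, -0.01610553]), 'gripper_force': 0.0, 'opening': 0.09281675011287914}
top [479.83718354   0.         316.99116195] [-0.11146677 -0.12130252  1.54572387] [ 0.4465752   0.08184845 -0.89099463]
[ 15   0  18  22 127] [24. 10.] [0.745 0.797 0.669] [0.734 0.792 0.638] [0.757 0.811 0.71 ]
[51  0 17 24 86] [59. 11.] [0.747 0.698 0.685] [0.738 0.683 0.642] [0.751 0.705 0.723]
[ 81   0  21  13 132] [92.  6.] [0.756 0.6   0.701] [0.752 0.584 0.681] [0.761 0.626 0.723]
[90 99  9  9 62] [ 93. 103.] [0.855 0.89  0.138] [0.84  0.876 0.117] [0.874 0.909 0.163]
[277 182  18  17 110] [286. 191.] [0.57  0.098 0.218] [0.551 0.077 0.198] [0.606 0.133 0.226]
[417 290  27  19 303] [431. 300.] [ 0.275 -0.35   0.296] [ 0.211 -0.387  0.271] [ 0.288 -0.318  0.466]
side [467.04043193   0.         325.37941966] [-0.09707845  1.11207764  0.81400707] [ 0.47645462 -0.7491418  -0.46019296]
[ 11   0  33  70 706] [28. 38.] [0.749 0.697 0.685] [0.744 0.685 0.637] [0.757 0.707 0.746]
[305 181  19  12 129] [314. 187.] [0.569 0.126 0.214] [0.551 0.083 0.199] [0.607 0.138 0.221]
[162 345  12  15  77] [168. 352.] [0.622 0.651 0.007] [ 0.603  0.634 -0.001] [0.647 0.665 0.011]
[ 94 375  14  16  99] [100. 382.] [0.672 0.786 0.011] [0.649 0.777 0.005] [0.698 0.795 0.014]
```

View pics/top0.png

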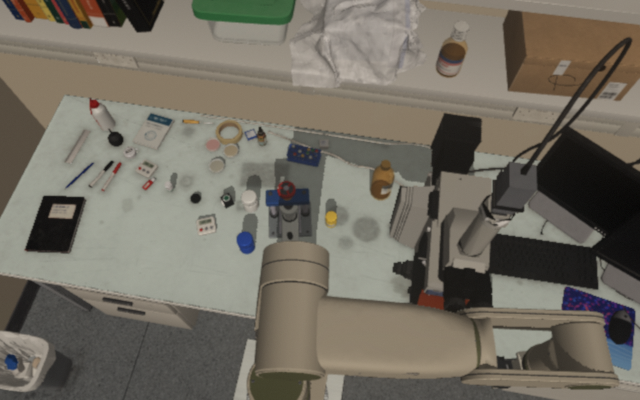

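View pics/side0.png

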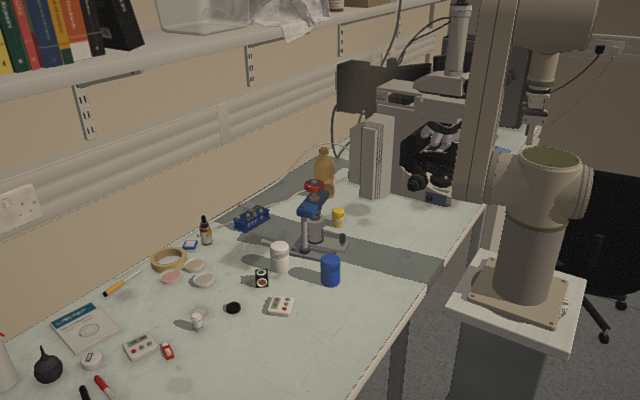

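The top view shows the press at about (288,205), with the red wheel at (287,190) and its carriage towards the robot. The side view shows the wheel at (314,187) and the knob near (344,238). I'll zoom in on both.

```bash
cat >> h.py <<'E'
def ray(c,uv,z):
    K,R,t=c['mtx'],c['R'],c['t']; o=-R.T@t
    d=R.T@np.linalg.solve(K,[uv[0],uv[1],1.]); return o+d*(z-o[2])/d[2]
def tri(cs,uvs):
    A=[];b=[]
    for c,uv in zip(cs,uvs):
        o=-c['R'].T@c['t']; d=c['R'].T@np.linalg.solve(c['mtx'],[uv[0],uv[1],1.]); d/=np.linalg.norm(d)
        M=np.eye(3)-np.outer(d,d); A.append(M); b.append(M@o)
    return np.linalg.lstsq(np.vstack(A),np.hstack(b),rcond=None)[0]
E
python3 - <<'E'
from h import *
a=np.load('pics/top0.npz');b=np.load('pics/side0.npz')
A=a['color'][165:255,240:360];B=b['color'][165:275,265:385]
I=np.vstack([cv2.resize(B,None,fx=5,fy=5,interpolation=cv2.INTER_CUBIC)]);J=cv2.resize(A,None,fx=5,fy=5,interpolation=cv2.INTER_CUBIC)
cv2.imwrite('pics/cB.png',I[...,::-1]);cv2.imwrite('pics/cA.png',J[...,::-1])
for c in(a,b):
    h=cv2.cvtColor(c['color'],cv2.COLOR_RGB2HSV);P=pts(c)
    m=(h[...,0]>100)&(h[...,0]<130)&(h[...,1]>110)
    m&=(abs(P[...,2]-.163)<.012)&(abs(P[...,0]-.57)<.09)&(abs(P[...,1]-.1)<.12)
    v,u=np.nonzero(m); print(len(u),u.min(),u.max(),v.min(),v.max())
    q=np.array([ray(c,(x,y),.165) for x,y in zip(u,v)])[:,:2].astype('f4')
    print(cv2.minAreaRect(q), q.mean(0))
E
```

```text
148 267 303 190 204
((0.5780360698699951, 0.11104124784469604), (0.05121900141239166, 0.11791758239269257), 9.609174728393555) [0.56670207 0.14581881]
175 297 317 194 215
((0.573118269443512, 0.13904836773872375), (0.053812555968761444, 0.1180383563041687), 16.397464752197266) [0.5691011  0.15817603]
```

View pics/cA.png

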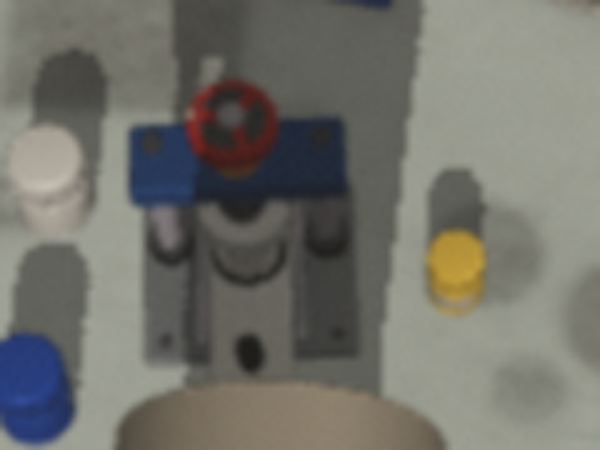

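View pics/cB.png

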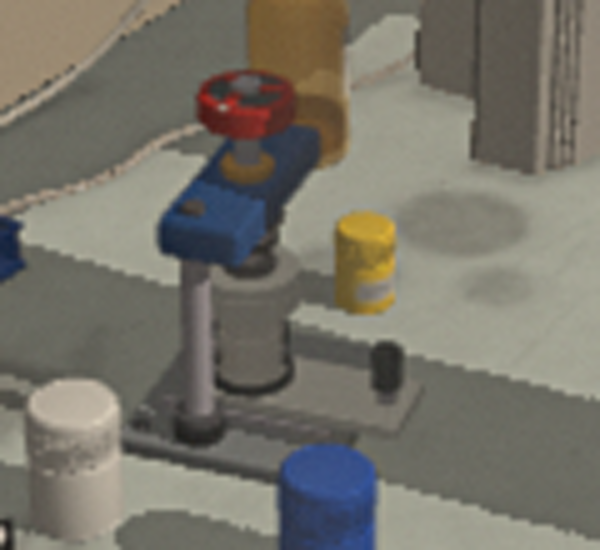

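Run:
```python
from h import *
a=np.load('pics/top0.npz');b=np.load('pics/side0.npz')
f=lambda x,y:((x+.5)/5-.5+240,(y+.5)/5-.5+165)
g=lambda x,y:((x+.5)/5-.5+265,(y+.5)/5-.5+165)
print('hub',tri((a,b),(f(231,112),g(248,82))))
for z in(.220,.225):print(ray(a,f(231,112),z),ray(b,g(248,82),z))
print('knobtop',tri((a,b),(f(251,343),g(387,350))),ray(a,f(251,343),.062),ray(b,g(387,350),.062))
L=ray(a,f(152,143),.167);R=ray(a,f(320,135),.167);d=L-R;print(L,R,(L+R)/2,np.linalg.norm(d),np.degrees(np.arctan2(-d[0],d[1])))
L=ray(a,f(130,126),.165);R=ray(a,f(344,118),.165);d=L-R;print('backedge',np.linalg.norm(d),np.degrees(np.arctan2(-d[0],d[1])))
```

```text
hub [0.58292443 0.10487488 0.22278761]
[0.58570774 0.10578746 0.22      ] [0.58444022 0.10079492 0.22      ]
[0.58307833 0.10493098 0.225     ] [0.5787036 0.1093073 0.225    ]
knobtop [0.49860967 0.08485106 0.05729907] [0.49774857 0.08448149 0.062     ] [0.49369659 0.09155023 0.062     ]
[0.58246497 0.16101431 0.167     ] [0.6065051 0.0542618 0.167    ] [0.59448504 0.10763805 0.167     ] 0.1094258979300171 12.691012452141479
backedge 0.1400741424697416 12.032463636507577
```

Run:
```python
from h import *
a=np.load('pics/top0.npz');b=np.load('pics/side0.npz')
P=pts(b);Pa=pts(a)
def bl(Q,lo,hi,n):
    m=((Q>lo)&(Q<hi)).all(-1);q=Q[m]
    if len(q):print(n,len(q),q.min(0).round(3),q.max(0).round(3),np.median(q,0).round(3))
# top view: scope region right of bottle
m=np.zeros((400,640),bool);m[150:275,395:490]=1
for z in(.1,.2,.3,.4,.5):
    q=Pa[m&(Pa[...,2]>z)&(Pa[...,2]<z+.1)];print(z,len(q),q.min(0).round(3) if len(q) else'',q.max(0).round(3) if len(q) else '')
for n,box in dict(scope=(350,75,470,200),blue=(320,255,340,285),yel=(333,208,344,225),white=(270,242,288,272),bottle=(316,150,333,180)).items():
    x0,y0,x1,y1=box;q=P[y0:y1,x0:x1].reshape(-1,3);q=q[(q[:,2]>.015)&(q[:,0]>.1)];print(n,np.percentile(q,[2,50,98],0).round(3).tolist())
```

```text
0.1 988 [ 0.376 -0.352  0.1  ] [ 0.714 -0.241  0.2  ]
0.2 1220 [ 0.393 -0.347  0.2  ] [ 0.748 -0.239  0.3  ]
0.3 3350 [ 0.313 -0.472  0.3  ] [ 0.739 -0.297  0.4  ]
0.4 2841 [ 0.296 -0.466  0.4  ] [ 0.689 -0.33   0.5  ]
0.5 543 [ 0.344 -0.427  0.5  ] [ 0.391 -0.377  0.6  ]
scope [[0.164, -0.811, 0.028], [0.476, -0.334, 0.272], [0.736, 0.091, 0.455]]
blue [[0.422, 0.216, 0.017], [0.44, 0.248, 0.06], [0.469, 0.259, 0.079]]
yel [[0.567, -0.05, 0.017], [0.578, -0.027, 0.045], [0.599, -0.016, 0.059]]
white [[0.578, 0.239, 0.018], [0.594, 0.269, 0.06], [0.624, 0.281, 0.079]]
bottle [[0.703, -0.208, 0.081], [0.727, -0.175, 0.129], [0.759, -0.156, 0.184]]
```

Request:
{"api": "drive_tool", "payload": {
  "moves": [80,0,0,0,0,0,8.2,80,0,0,0,0,0,8.2,80,0,0,0,0,0,8.2,80,0,0,0,0,0,8.2,80,0,0,0,0,0,8.2,80,0,0,0,0,0,8.2,80,0,0,0,0,0,8.2,80,0,0,0,0,0,8.2],
  "grip_force": 35
}}

```text
t: 0.9
tool_pos: [0.1349, -0.5845, 0.4041]
orientation: [-2.811, 1.4, 0.001]
force: [0.8, 0.8, 0.1]
opening: 0.0798
gripper_force: 0.0
```

Request:
{"api": "drive_tool", "payload": {
  "moves": [80,0,0,0,0,0,8.2,80,0,0,0,0,0,8.2,80,0,0,0,0,0,8,80,-50,0,0,0,0,0,80,-50,0,0,0,0,0,80,-50,0,0,0,0,0,80,-50,0,0,0,0,0,80,-50,0,0,0,0,0]
}}

```text
t: 1.7
tool_pos: [0.0784, -0.3392, 0.4039]
orientation: [-2.458, 1.955, 0.001]
force: [-1.6, 0.8, 1.6]
opening: 0.0798
gripper_force: 0.0
```

Request:
{"api": "drive_tool", "payload": {
  "moves": [80,-3.3,-48,0,0,0,-7.9,80,-3.3,-48,0,0,0,-7.9,80,-3.3,-48,0,0,0,-7.9,80,-3.3,-48,0,0,0,-7.9,80,-3.3,-48,0,0,0,-7.9,80,-3.3,-48,0,0,0,-7.9,80,-3.3,-48,0,0,0,-7.9,80,-3.3,-48,0,0,0,-7.9]
}}

```text
t: 2.5
tool_pos: [0.3399, -0.0822, 0.4045]
orientation: [-3.12, 0.369, 0.0]
force: [1.0, -0.9, -0.6]
opening: 0.0796
gripper_force: 0.0
```

Request:
{"api": "drive_tool", "payload": {
  "moves": [80,-3.3,-48,0,0,0,-7.9,80,-3.3,-48,0,0,0,-7.9,80,-3.3,-48,0,0,0,-7.9,80,0,0,0,0,0,0]
}}

```text
t: 2.9
tool_pos: [0.3432, 0.0645, 0.4045]
orientation: [-3.126, -0.294, 0.001]
force: [-1.0, -1.0, 0.5]
opening: 0.0801
gripper_force: 0.0
```

```bash
cat >> h.py <<'E'
def yaw():
    s=robot.read_state();R=cv2.Rodrigues(s['orientation'])[0];return s,R,np.degrees(np.arctan2(R[1,0],R[0,0]))
E
python3 -c "
from h import *
s,R,y=yaw();print(s['q'].round(3),s['tool_pos'].round(4),y)
print(R.T@(np.array([.583,.105,s['tool_pos'][2]])-s['tool_pos'])*1000,s['force'],s['wrist_torque'])
c=robot.read_camera('top');save('top','top1',c)
c=robot.read_camera('side');save('side','side1',c)"
```

```text
[ 3.700e-02 -6.080e-01  2.113e+00  2.000e-03  1.637e+00  1.421e+00] [0.3432 0.0645 0.4045] 10.729642561068557
[ 2.43130655e+02  4.86928783e+00 -8.24224123e-02] [-0.96938534 -1.03325838  0.5327153 ] [-0.03167776 -0.00802722 -0.02471924]
```

Request:
{"api": "drive_tool", "payload": {
  "moves": [85,0,0,-45,0,0,0,85,48.6,1,0,0,0,0,85,48.6,1,0,0,0,0,85,48.6,1,0,0,0,0,85,48.6,1,0,0,0,0,85,48.6,1,0,0,0,0,85,0,0,0,0,0,8,85,0,0,0,0,0,8]
}}

```text
t: 3.8
tool_pos: [0.5867, 0.0929, 0.4463]
orientation: [3.135, -0.184, -0.009]
force: [-0.3, -0.7, -0.2]
opening: 0.0849
gripper_force: 0.0
```

Request:
{"api": "drive_tool", "payload": {
  "moves": [85,0,0,0,0,0,8,85,0,0,0,0,0,8,85,0,0,0,0,0,8,85,0,0,0,0,0,8,85,0,0,0,0,0,8,85,0,0,0,0,0,0]
}}

```text
t: 4.4
tool_pos: [0.5851, 0.0931, 0.4492]
orientation: [2.886, -1.24, -0.001]
force: [0.2, -0.5, 0.1]
opening: 0.0847
gripper_force: 0.0
```

```bash
python3 -c "
from h import *
s,R,y=yaw();print(s['q'].round(3),s['tool_pos'].round(4),y,s['force'],s['wrist_torque'])
o=[]
for n,(x,y) in(('top',(230,110)),('side',(250,110))):
  c=robot.read_camera(n);save(n,n+'2',c); o.append(cv2.resize(c['color'][y:y+130,x:x+130],None,fx=3,fy=3,interpolation=cv2.INTER_CUBIC))
  h=cv2.cvtColor(c['color'],cv2.COLOR_RGB2HSV);m=((h[...,0]<8)|(h[...,0]>172))&(h[...,1]>120);m[:170]=0;m[210:]=0;m[:,:270]=0;m[:,335:]=0
  v,u=np.nonzero(m);print(n,len(u),u.min(),u.max(),v.min(),v.max(),u.mean(),v.mean())
cv2.imwrite('pics/c2.png',np.hstack(o)[...,::-1])"
```

```text
[ 0.071  0.096  1.445 -0.     1.602  2.454] [0.5851 0.0931 0.4492] -46.51689296767945 [ 0.23694025 -0.50519806  0.13291763] [ 0.06108745 -0.02457276  0.02153777]Traceback (most recent call last):
  File "<string>", line 8, in <module>
    v,u=np.nonzero(m);print(n,len(u),u.min(),u.max(),v.min(),v.max(),u.mean(),v.mean())
                                     ~~~~~^^
    return umr_minimum(a, axis, None, out, keepdims, initial, where)
ValueError: zero-size array to reduction operation minimum which has no identity
```

```bash
python3 -c "
from h import *
s,R,y=yaw()
print((R.T@(np.array([.583,.105,.3745])-s['tool_pos'])*1000).round(1))
c=robot.read_camera('side');save('s','side2',c)
cv2.imwrite('pics/c2.png',cv2.resize(c['color'][100:260,230:430],None,fx=3.5,fy=3.5,interpolation=cv2.INTER_CUBIC)[...,::-1])"
```

```text
[-9.7 -6.6 74.8]
```

View pics/c2.png

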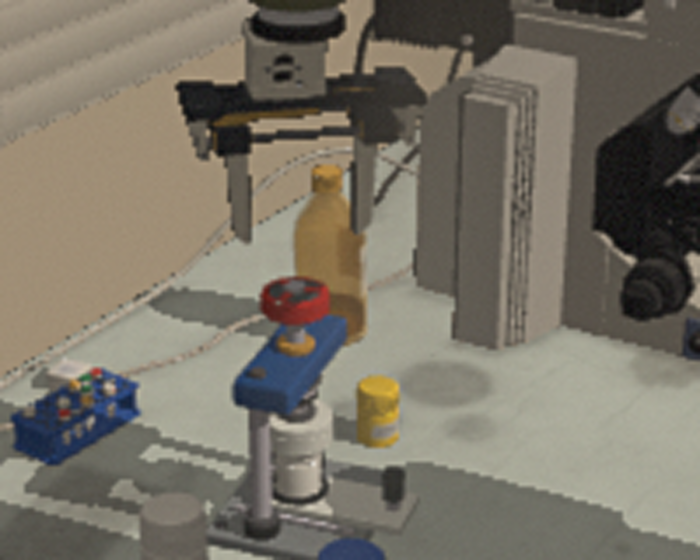

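The side view shows the open fingers centred above the wheel, at (295,300) in the crop. I'll correct laterally and descend.

Request:
{"api": "drive_tool", "payload": {
  "moves": [85,-9.7,-6.6,0,0,0,0,85,0,0,0,0,0,0,85,0,0,20,0,0,0,85,0,0,20,0,0,0,85,0,0,0,0,0,0]
}}

```text
t: 5.0
tool_pos: [0.5817, 0.1079, 0.4063]
orientation: [2.889, -1.227, -0.008]
force: [-0.2, -0.7, -0.3]
opening: 0.0846
gripper_force: 0.0
```

```bash
python3 -c "
from h import *
s,R,y=yaw();print(s['tool_pos'].round(4),y)
print((R.T@(np.array([.583,.105,.3745])-s['tool_pos'])*1000).round(1))
c=robot.read_camera('side');save('s','side3',c)
K=lambda X:(lambda p:(p[:2]/p[2]).round(1))(c['mtx']@(c['R']@X+c['t']))
for sg in(-1,1):print(K(s['tool_pos']+R@[0,sg*.0425,.186]))
print(K(np.array([.583,.105,.2225])))
cv2.imwrite('pics/c3.png',cv2.resize(c['color'][130:230,260:380],None,fx=6,fy=6,interpolation=cv2.INTER_CUBIC)[...,::-1])"
```

```text
[0.5817 0.1079 0.4063] -46.00907333935407
[ 3.   0.9 31.8]
[299.4 183.5]
[328.3 180.7]
[313.8 180.9]
```

View pics/c3.png

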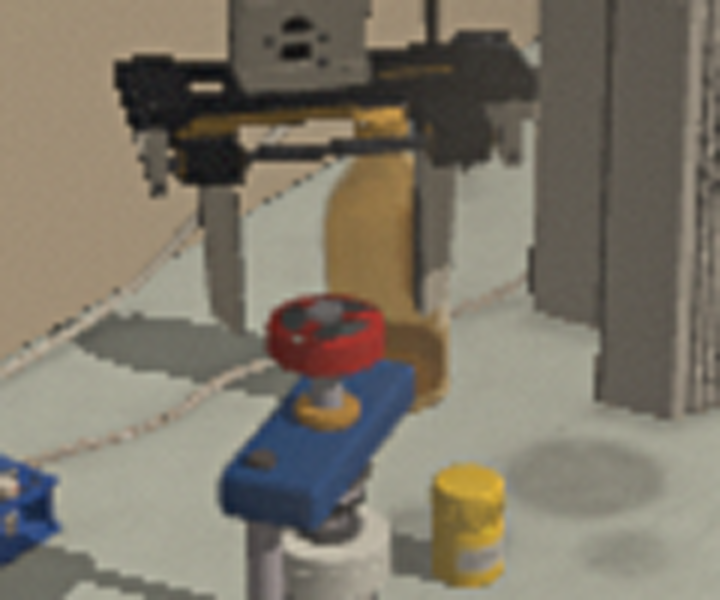

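Fingertips at (243,330) and (418,312) straddle the wheel (hub at (325,310)), with clearance on both sides. I'll descend and close.

Request:
{"api": "drive_tool", "payload": {
  "moves": [85,3.2,0,10,0,0,0,85,0,0,12,0,0,0,85,0,0,10,0,0,0,85,0,0,0,0,0,0,50,0,0,0,0,0,0,50,0,0,0,0,0,0,50,0,0,0,0,0,0,50,0,0,0,0,0,0],
  "grip_force": 30
}}

```text
t: 5.85
tool_pos: [0.585, 0.1053, 0.3783]
orientation: [-2.89, 1.23, -0.001]
force: [0.4, -0.1, -0.2]
opening: 0.0577
gripper_force: 15.7
```

```bash
cat > s.py <<'E'
from h import *
s,R,y=yaw();print(s['q'][5].round(3),s['tool_pos'].round(4),round(y,1),'F',s['force'].round(2),'T',s['wrist_torque'].round(3),s['opening'].round(4),s['gripper_force'].round(1))
E
python3 s.py
```

```text
Traceback (most recent call last):
  File "s.py", line 2, in <module>
    s,R,y=yaw();print(s['q'][5].round(3),s['tool_pos'].round(4),round(y,1),'F',s['force'].round(2),'T',s['wrist_torque'].round(3),s['opening'].round(4),s['gripper_force'].round(1))
                                                                                                                                  ^^^^^^^^^^^^^^^^^^
AttributeError: 'float' object has no attribute 'round'
```

Request:
{"api": "drive_tool", "payload": {
  "moves": [50,0,0,0,0,0,0,50,0,0,0,0,0,0,50,0,0,-0.5,0,0,-6,50,0,0,-0.5,0,0,-6,50,0,0,-0.5,0,0,-6],
  "grip_force": 40
}}

```text
t: 6.35
tool_pos: [0.5853, 0.1058, 0.3798]
orientation: [-3.047, 0.756, -0.003]
force: [4.5, 4.3, -0.2]
opening: 0.0572
gripper_force: 40.0
```

```bash
sed -i "s/s\['opening'\].round(4),s\['gripper_force'\].round(1)/s['opening'],s['gripper_force']/" s.py; python3 s.py
```

```text
2.149 [0.5853 0.1058 0.3798] -27.9 F [ 4.53  4.32 -0.25] T [ 0.567 -0.601 -0.212] 0.05723876055585311 39.997873306274414
```

Request:
{"api": "drive_tool", "payload": {
  "moves": [50,0,0,-0.58,0,0,-7,50,0,0,-0.58,0,0,-7,50,0,0,-0.58,0,0,-7,50,0,0,-0.58,0,0,-7,50,0,0,-0.58,0,0,-7,50,0,0,-0.58,0,0,-7,50,0,0,-0.58,0,0,-7]
}}

```text
t: 7.05
tool_pos: [0.5853, 0.1075, 0.384]
orientation: [-3.084, -0.579, -0.006]
force: [5.3, 14.7, -0.7]
opening: 0.0574
gripper_force: 40.0
```

```bash
python3 s.py
```

```text
1.293 [0.5853 0.1075 0.384 ] 21.3 F [ 5.3  14.65 -0.74] T [ 2.024 -0.868 -0.29 ] 0.05738790396321812 39.99624967575073
```

Request:
{"api": "drive_tool", "payload": {
  "moves": [50,1.0,-1.2,0,0,0,0,50,0,0,0,0,0,0]
}}

```text
t: 7.25
tool_pos: [0.5856, 0.1081, 0.3838]
orientation: [-3.087, -0.572, -0.003]
force: [2.0, 6.7, 0.4]
opening: 0.0573
gripper_force: 40.0
```

```bash
python3 s.py
```

```text
1.3 [0.5856 0.1081 0.3838] 21.0 F [1.95 6.74 0.41] T [ 1.007 -0.395  0.19 ] 0.0573380353669696 40.000022649765015
```

Request:
{"api": "drive_tool", "payload": {
  "moves": [50,0.9,-0.9,0,0,0,0,50,0,0,-0.5,0,0,-6,50,0,0,-0.5,0,0,-6,50,0,0,-0.5,0,0,-6,50,0,0,-0.5,0,0,-6]
}}

```text
t: 7.75
tool_pos: [0.5855, 0.1091, 0.3855]
orientation: [-2.898, -1.206, -0.0]
force: [-3.8, 9.5, 2.2]
opening: 0.0572
gripper_force: 40.0
```

```bash
python3 s.py
```

```text
0.879 [0.5855 0.1091 0.3855] 45.2 F [-3.76  9.47  2.22] T [ 1.169  0.424 -0.269] 0.05717262524344383 39.99829173088074
```

Request:
{"api": "drive_tool", "payload": {
  "moves": [50,0.6,-1.4,-0.3,0,0,0,50,0,0,-0.45,0,0,-5,50,0,0,-0.45,0,0,-5,50,0,0,-0.45,0,0,-5]
}}

```text
t: 8.15
tool_pos: [0.5849, 0.1099, 0.3868]
orientation: [-2.719, -1.57, 0.001]
force: [-3.3, 5.4, 1.0]
opening: 0.0575
gripper_force: 40.0
```

```bash
python3 s.py
```

```text
0.622 [0.5849 0.1099 0.3868] 60.0 F [-3.27  5.36  0.99] T [ 0.785  0.454 -0.3  ] 0.05753355181814182 39.99902665615082
```

Request:
{"api": "drive_tool", "payload": {
  "moves": [50,0.2,-0.8,-0.3,0,0,-3]
}}

```text
t: 8.25
tool_pos: [0.5845, 0.1102, 0.3872]
orientation: [-2.678, -1.641, 0.0]
force: [-0.0, 2.0, 0.3]
opening: 0.057
gripper_force: 40.0
```

```bash
python3 s.py
```

```text
0.571 [0.5845 0.1102 0.3872] 63.0 F [-0.04  1.98  0.29] T [ 0.275 -0.019 -0.236] 0.05698391139319705 39.999704360961914
```

Request:
{"api": "drive_tool", "payload": {
  "moves": [50,0,0,-0.25,0,0,-3]
}}

```text
t: 8.35
tool_pos: [0.5845, 0.1102, 0.3875]
orientation: [-2.635, -1.709, 0.0]
force: [-2.9, 2.9, 1.6]
opening: 0.0576
gripper_force: 40.0
```

```bash
python3 s.py
```

```text
0.52 [0.5845 0.1102 0.3875] 65.9 F [-2.91  2.93  1.65] T [ 0.488  0.228 -0.262] 0.05755924144344487 40.000165700912476
```

Request:
{"api": "drive_tool", "payload": {
  "moves": [50,0,-0.3,-0.5,0,0,-5,50,0,0,-0.43,0,0,-5]
}}

```text
t: 8.55
tool_pos: [0.5841, 0.1104, 0.3883]
orientation: [-2.474, -1.933, 0.001]
force: [-4.4, 3.8, 1.1]
opening: 0.0569
gripper_force: 40.0
```

```bash
python3 s.py
```

```text
0.344 [0.5841 0.1104 0.3883] 76.0 F [-4.38  3.85  1.06] T [ 0.566  0.356 -0.239] 0.05689282862105627 39.9990177154541
```

Request:
{"api": "drive_tool", "payload": {
  "moves": [50,0,0,-0.43,0,0,-5,50,0,0,-0.43,0,0,-5]
}}

```text
t: 8.75
tool_pos: [0.5838, 0.1105, 0.3889]
orientation: [-2.296, -2.141, 0.002]
force: [-5.7, 3.4, 0.9]
opening: 0.0572
gripper_force: 40.0
```

```bash
python3 s.py
```

```text
0.17 [0.5838 0.1105 0.3889] 86.0 F [-5.71  3.35  0.89] T [ 0.62   0.588 -0.258] 0.05717969839008012 39.99911069869995
```

Request:
{"api": "drive_tool", "payload": {
  "moves": [50,0.4,-0.8,-0.5,0,0,-5,50,0,0,-0.43,0,0,-5]
}}

```text
t: 8.95
tool_pos: [0.5832, 0.1106, 0.3899]
orientation: [-2.101, -2.334, 0.002]
force: [-5.9, 2.4, 1.0]
opening: 0.0571
gripper_force: 40.0
```

```bash
python3 s.py
```

```text
-0.004 [0.5832 0.1106 0.3899] 96.0 F [-5.93  2.38  1.02] T [ 0.331  0.495 -0.309] 0.057144651441860796 39.99902307987213
```

Request:
{"api": "drive_tool", "payload": {
  "moves": [50,0,0,-0.43,0,0,-5,50,0,0,-0.43,0,0,-5]
}}

```text
t: 9.15
tool_pos: [0.5829, 0.1106, 0.3906]
orientation: [-1.889, -2.507, 0.003]
force: [-7.7, 1.2, 2.2]
opening: 0.0573
gripper_force: 40.0
```

```bash
python3 s.py
```

```text
-0.178 [0.5829 0.1106 0.3906] 106.0 F [-7.67  1.24  2.19] T [ 0.291  0.696 -0.29 ] 0.057322062577569326 39.99899983406067
```

Request:
{"api": "drive_tool", "payload": {
  "moves": [50,0.5,-1.4,-0.5,0,0,-4,50,0,0,-0.33,0,0,-4]
}}

```text
t: 9.35
tool_pos: [0.5819, 0.1105, 0.3917]
orientation: [-1.712, -2.634, 0.001]
force: [-1.4, 1.0, 0.2]
opening: 0.057
gripper_force: 40.0
```

```bash
python3 s.py
```

```text
-0.317 [0.5819 0.1105 0.3917] 113.9 F [-1.41  0.98  0.17] T [ 0.119  0.094 -0.26 ] 0.05697560051799264 39.999425411224365
```

Request:
{"api": "drive_tool", "payload": {
  "moves": [50,0,-0.3,-0.33,0,0,-4]
}}

```text
t: 9.45
tool_pos: [0.5817, 0.1103, 0.392]
orientation: [-1.619, -2.691, 0.001]
force: [-1.2, 1.7, 0.4]
opening: 0.0571
gripper_force: 40.0
```

```bash
python3 s.py
```

```text
-0.387 [0.5817 0.1103 0.392 ] 117.9 F [-1.2   1.73  0.39] T [ 0.236 -0.053 -0.255] 0.057089041967777705 39.99947369098663
```

Request:
{"api": "drive_tool", "payload": {
  "moves": [50,0.1,-0.3,-0.35,0,0,-4,50,0.1,-0.3,-0.35,0,0,-4]
}}

```text
t: 9.65
tool_pos: [0.5812, 0.1101, 0.3927]
orientation: [-1.428, -2.798, 0.001]
force: [0.5, 0.5, -0.7]
opening: 0.0575
gripper_force: 40.0
```

```bash
python3 s.py
```

```text
-0.526 [0.5812 0.1101 0.3927] 125.9 F [ 0.52  0.52 -0.68] T [ 0.14  -0.219 -0.322] 0.05752448382506857 39.99928414821625
```

Request:
{"api": "drive_tool", "payload": {
  "moves": [50,0.1,-0.3,-0.35,0,0,-4,50,0.1,-0.3,-0.35,0,0,-4]
}}

```text
t: 9.85
tool_pos: [0.5808, 0.1099, 0.3934]
orientation: [1.229, 2.891, -0.0]
force: [1.5, 0.4, -0.4]
opening: 0.0571
gripper_force: 40.0
```

```bash
python3 s.py
```

```text
-0.666 [0.5808 0.1099 0.3934] 133.9 F [ 1.49  0.43 -0.43] T [ 0.086 -0.335 -0.348] 0.057099442889992115 39.99916970729828
```

Torque is rising while the lateral load is near zero: 0.255, 0.322, then 0.348 N m. That means about 0.3–0.4 rad past touch, or roughly 16–24 N, so the ram is snug. I'll release.

Request:
{"api": "drive_tool", "payload": {
  "moves": [80,0,0,0,0,0,0,80,0,0,0,0,0,0,80,0,0,0,0,0,0,80,0,0,0,0,0,0]
}}

```text
t: 10.25
tool_pos: [0.5807, 0.1101, 0.3936]
orientation: [-1.232, -2.89, 0.0]
force: [-0.4, 0.0, 0.5]
opening: 0.0796
gripper_force: 0.0
```

Request:
{"api": "drive_tool", "payload": {
  "moves": [80,0,0,-20,0,0,0,80,0,0,-40,0,0,0,80,0,0,-40,0,0,0,80,0,0,0,0,0,-8.3,80,0,0,0,0,0,-8.3,80,0,0,0,0,0,-8.3,80,0,0,0,0,0,-8.3,80,0,0,0,0,0,-8.3]
}}

```text
t: 11.05
tool_pos: [0.5807, 0.1101, 0.4936]
orientation: [-0.118, -3.139, 0.0]
force: [0.3, 0.1, -0.2]
opening: 0.0797
gripper_force: 0.0
```

Request:
{"api": "drive_tool", "payload": {
  "moves": [60,0,0,0,0,0,-8.3,60,0,0,0,0,0,-8.3,60,0,0,0,0,0,0]
}}

```text
t: 11.35
tool_pos: [0.5807, 0.1101, 0.4936]
orientation: [0.331, -3.124, 0.0]
force: [0.1, 1.0, -0.2]
opening: 0.0617
gripper_force: 0.0
```

```bash
python3 s.py; python3 -c "
from h import *
s,R,y=yaw()
print((R.T@(np.array([.497,.088,.217])-s['tool_pos'])*1000).round(1))"
```

```text
-1.681 [0.5807 0.1101 0.4936] -167.9 F [ 0.13  1.02 -0.17] T [ 0.039 -0.159 -0.021] 0.06170792947288375 0.0
[ 86.4  -4.1 276.6]
```

Request:
{"api": "drive_tool", "payload": {
  "moves": [60,29,-1.4,0,0,0,0,60,29,-1.4,0,0,0,0,60,28.4,-1.3,0,0,0,0,60,0,0,40,0,0,0,60,0,0,40,0,0,0,60,0,0,40,0,0,0,60,0,0,40,0,0,0,60,0,0,40,0,0,0]
}}

```text
t: 12.15
tool_pos: [0.4968, 0.0881, 0.2924]
orientation: [-0.319, 3.125, -0.0]
force: [0.1, -0.2, 0.4]
opening: 0.0604
gripper_force: 0.0
```

```bash
python3 s.py; python3 -c "
from h import *
s,R,y=yaw()
print((R.T@(np.array([.497,.088,.217])-s['tool_pos'])*1000).round(1))
c=robot.read_camera('side');save('s','side4',c)
cv2.imwrite('pics/c4.png',cv2.resize(c['color'][140:260,270:390],None,fx=5,fy=5,interpolation=cv2.INTER_CUBIC)[...,::-1])"
```

```text
-1.701 [0.4968 0.0881 0.2924] -168.3 F [ 0.09 -0.16  0.36] T [ 0.069 -0.149 -0.012] 0.060386317700290994 0.0
[-0.1 -0.1 75.4]
```

View pics/c4.png

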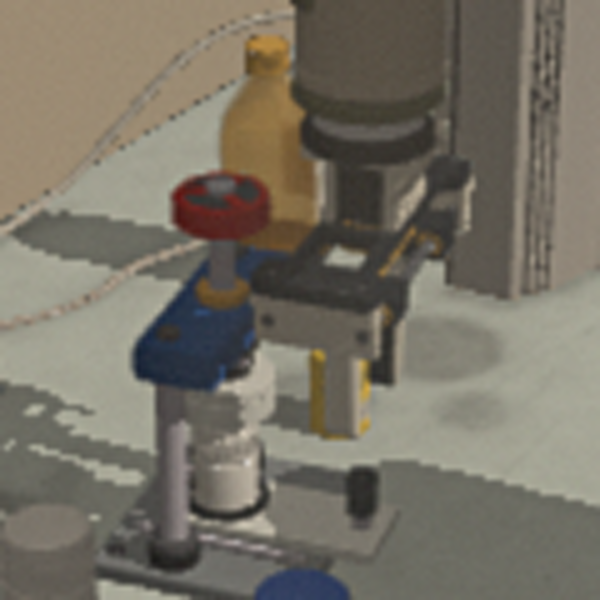

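The fingers, at (343,435) and (385,383), straddle the line above the knob at (362,485). The wheel is raised and the bell is clear of the canister. I'll descend and grip.

Request:
{"api": "drive_tool", "payload": {
  "moves": [60,0,0,25,0,0,0,60,0,0,25,0,0,0,60,0,0,24,0,0,0,60,0,0,0,0,0,0,5,0,0,0,0,0,0,5,0,0,0,0,0,0,5,0,0,0,0,0,0,5,0,0,0,0,0,0],
  "grip_force": 15
}}

```text
t: 13.0
tool_pos: [0.4976, 0.0882, 0.221]
orientation: [-0.327, 3.122, -0.0]
force: [0.2, 0.7, -0.8]
opening: 0.0326
gripper_force: 0.0
```

Request:
{"api": "drive_tool", "payload": {
  "moves": [5,0,0,0,0,0,0,5,0,0,0,0,0,0,5,0,0,0,0,0,0]
}}

```text
t: 13.3
tool_pos: [0.4972, 0.0884, 0.2201]
orientation: [-0.328, 3.124, 0.001]
force: [-0.4, 1.0, 4.4]
opening: 0.0187
gripper_force: 15.0
```

```bash
python3 s.py
```

```text
-1.706 [0.4972 0.0884 0.2201] -168.0 F [-0.42  1.02  4.37] T [0.475 0.034 0.003] 0.01873830293671374 15.000426918268204
```

Request:
{"api": "drive_tool", "payload": {
  "moves": [5,2,0,0,0,0,0,5,4,0,0,0,0,0,5,4,0,0,0,0,0,5,4,0,0,0,0,0,5,4,0,0,0,0,0,5,4,0,0,0,0,0,5,4,0,0,0,0,0,5,4,0,0,0,0,0]
}}

```text
t: 14.1
tool_pos: [0.4676, 0.0819, 0.22]
orientation: [-0.328, 3.124, 0.0]
force: [2.1, 4.1, 6.2]
opening: 0.0188
gripper_force: 15.0
```

```bash
python3 s.py
```

```text
-1.715 [0.4676 0.0819 0.22  ] -168.0 F [2.08 4.15 6.21] T [ 0.808 -0.46  -0.033] 0.01879866837597077 15.000603944063187
```

Request:
{"api": "drive_tool", "payload": {
  "moves": [5,4,0.6,0,0,0,0,5,4,0,0,0,0,0,5,4,0,0,0,0,0,5,4,0,0,0,0,0,5,4,0,0,0,0,0,5,4,0,0,0,0,0,5,3,0,0,0,0,0,5,2,0,0,0,0,0]
}}

```text
t: 14.9
tool_pos: [0.4392, 0.0759, 0.22]
orientation: [-0.328, 3.123, -0.002]
force: [3.1, -0.5, 6.1]
opening: 0.0188
gripper_force: 15.0
```

Request:
{"api": "drive_tool", "payload": {
  "moves": [5,2,0,0,0,0,0,5,1.5,0,0,0,0,0,5,1,0,0,0,0,0]
}}

```text
t: 15.2
tool_pos: [0.4357, 0.0751, 0.2201]
orientation: [-0.327, 3.12, -0.002]
force: [15.5, 1.9, -7.0]
opening: 0.0182
gripper_force: 15.0
```

```bash
python3 s.py; python3 -c "
from h import *
s,R,y=yaw();print((s['tool_pos']-[.4972,.0884,.22])@R*1000)"
```

```text
-1.724 [0.4357 0.0751 0.2201] -168.0 F [15.49  1.94 -7.02] T [ 0.381 -2.675  0.021] 0.01817935812983566 14.999179691076279
[62.89436998 -0.23373665 -0.35557403]
```

Request:
{"api": "drive_tool", "payload": {
  "moves": [5,-0.5,0,0,0,0,0,50,0,0,0,0,0,0,50,0,0,0,0,0,0,50,0,0,0,0,0,0,50,0,0,0,0,0,0,50,0,0,-15,0,0,0,50,0,0,-30,0,0,0,50,0,0,-40,0,0,0]
}}

```text
t: 16.0
tool_pos: [0.434, 0.0755, 0.3034]
orientation: [0.328, -3.119, -0.0]
force: [1.6, -0.3, 0.2]
opening: 0.0501
gripper_force: 0.0
```

Request:
{"api": "drive_tool", "payload": {
  "moves": [50,0,0,-40,0,0,0,50,0,0,-40,0,0,0,50,0,0,0,0,0,0,50,0,0,0,0,0,0]
}}

```text
t: 16.4
tool_pos: [0.4355, 0.0757, 0.3855]
orientation: [-0.328, 3.122, -0.0]
force: [-0.0, 0.5, -0.1]
opening: 0.0503
gripper_force: 0.0
```

```bash
python3 s.py; python3 -c "
from h import *
c=robot.read_camera('side');save('s','side5',c)
cv2.imwrite('pics/c5.png',cv2.resize(c['color'][140:260,270:390],None,fx=5,fy=5,interpolation=cv2.INTER_CUBIC)[...,::-1])"
```

```text
-1.724 [0.4355 0.0757 0.3855] -168.0 F [-0.04  0.51 -0.12] T [ 0.071 -0.156 -0.049] 0.050304035243086145 0.0
```

View pics/c5.png

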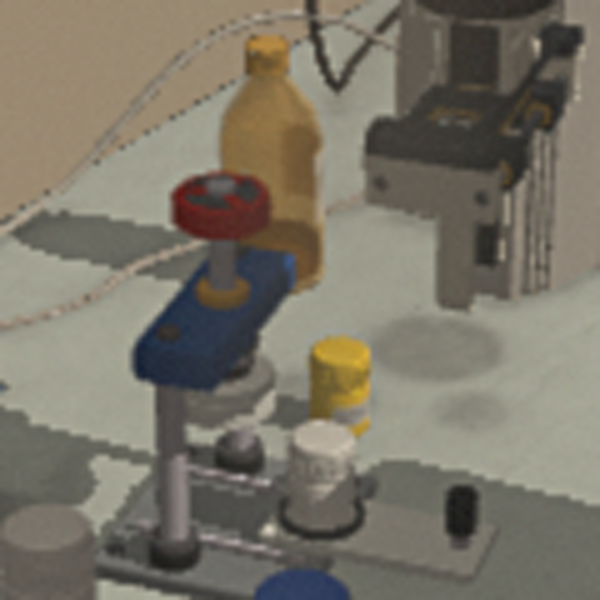

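The carriage is out, with its knob at (462,512). The canister stands in its nest at (322,470), the ram is raised, and the gripper is clear.

```bash
python3 -c "
from plant import robot
print(robot.close_job())"
```

```text
the job is handed in; nothing more can be done
None
```

The job is handed in, with no verdict returned: the ram is snug on its buffer (about 16–24 N, estimated from wheel torque), the carriage is at its outer stop with the canister standing in its nest, and the gripper is clear.

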